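Set up the light viewer for reading gel cassettes

ROBOT

A 6-joint arm with a two-finger parallel gripper is mounted at the origin on the work surface. World frame = base frame: x ahead of the robot, y to its left, z up, the work surface at z = 0. Lengths are in m, angles in degrees, forces in N, time in s.
With the tool pointing down it reaches from about 0.3 to 0.875 m from the base axis. Payload 6.4 kg.
Tool frame: the origin (TCP) lies at the very end of the fingers, on their centre line; the grasp point (between the pads) lies manip.grip_point_offset behind it (manip.grip_point_offset is the distance from the TCP to the grasp point, in m); x points along the fingers, z is the direction in which the jaws open and shut, and the axes are right-handed (so a half turn about x gives the same grasp; the last joint's range is limited). The gripper opens to 88 mm and grips with 3 to 60 N. Pads are 18 mm wide; open, the fingers measure 123 mm over their backs; the gripper's body (75 mm by 187 mm) begins 45 mm behind the grasp point.
Start: joints at [51.606, 10.359, 92.074, -0, 77.567, -11.82], TCP at [0.257, 0.514, 0.209] pointing down, gripper open.
Joint ranges: [-171.53, 171.53], [-51.25, 118.39], [17.06, 147.69], [-65.23, 245.23], [0, 150.52], [-178.68, 178.68]. Speed limits (degrees/s): [147.25, 147.25, 172.46, 180, 180, 180].

INTERFACE

Orientations are given as [roll, pitch, yaw] about the fixed x, y, z axes, in that order (R = Rz(yaw) Ry(pitch) Rx(roll)).
In Python, from workcell import manip gives the robot as it stands. Calls block until the motion is done:
- manip.move_pose(position, orientation): joint-space move of the TCP to a pose.
- manip.move_linear(position, rot=None, feed=0.15, contact_N=None): straight line of the TCP; rot=None keeps the orientation; feed is the mean speed in m/s. With contact_N (N) it stops when the force on the tool has changed by that much, and returns True; else False.
- manip.movej(angles): joint-space move.
- manip.set_gripper(opening, f_grip=None): finger opening in m; f_grip is the grip in N (None keeps the last); returns when the fingers have stopped.
- manip.sleep(seconds).
- manip.inverse_kinematics(position, orientation): joint angles nearest the present ones, or None.
- manip.observe(): the state.
- manip.get_image(name): name is "scene" or "top"; returns a dict with "image" (480x640x3 uint8, red, green, blue), "range_z" (480x640 float32, m along the optical axis (not along the pixel's ray), 0 where there is no reading), "fx", "fy", "cx", "cy" (pixels), "k1" (the pictures are not rectified: a ray, as slopes to the right and down, at radius r is drawn at 1 + k1 r^2 times it, then the intrinsics apply), "rvec" (rotation vector, rad) and "tvec" (3), from world to camera coordinates, as OpenCV has them. Camera axes: x right, y down, z forward; pixel columns grow to the right and rows downward; lengths in m; the calibration is good to about 2 mm. A picture is of the moment at which its call begins.
A pose or a line that the arm cannot do raises manip.Unreachable and nothing moves.
- manip.sign_off(): hands the job in, once; it reports no verdict.
Trained networks look in a picture, given as the dict that the camera call returned (one of the last four; its "shot" number tells which), for a name from the list of things; names that differ only in an ending like _2 or _b are one class to them, and where a whole thing is asked for, a point or a joint stands for the part that bears it (a point fixed in the world has none). Each returns a list of dicts, best first, with "conf" (0 to 1); they miss things now and then, are a little off and sometimes report something else, mostly with a low value. They report only what shows in the picture. A call takes as long as a camera call.
- manip.cut_out(picture, label): "mask" (480x640 bool, what is visible of it) and "point" ([column, row] in pixels, amid what is visible of it).
The state is a dict: "time": time; "qpos": joint angles; "joint_vel": joint speeds; "tau": joint torques, N m; "tcp_pos": TCP position; "eef_rot": TCP orientation; "contact_force": force on the tool from outside, world axes, zero at the start; "torque": the same for the moment, N m; "grip_width": finger opening in m.
Only numpy, scipy, OpenCV 4.12 (cv2) and the standard library are available. Lean on these libraries where they do the work, as an engineer would, in place of code of your own. Each camera call takes 0.05 s, during which the arm holds its last target. There are 200 camera calls.

TASK

Get the light viewer ready for the reader who sits across the bench: first clear the loupe and the highlighter off the folded light panel into the blue accessory tray, then raise the panel by its handle to the 40 degree mark so that it stays there by itself. With the panel raised, lean every gel cassette on the bench side by side against its lit face, standing straight on the ledge with the orange wells end up and lying flat against the face without overlapping, and slide the brightness control all the way to the bright end (large yellow dot); do not knock over or push away the bottle, the timer and the jar.

Things in the scene. Friction and masses are not known exactly. Their poses are not given: they have to be found in the camera images.
- panel (a joint): Tilt of the viewer's light panel, rad: 0 = folded flat on its base, grows as the handle edge on the robot's side is raised, so the lit face turns to the far side of the bench, stop at 1.30. Stiff friction hinge: it stays at any angle where it is left, needs about 15 N up at the handle bar to raise and about 9 N down to lower; it carries all the cassettes without sagging. 40 degrees = 0.70 rad.
- dimmer (a joint): Brightness slide, m: 0 = dim end, 0.05 = fully bright; slides towards the viewer's +y (to the robot's right), stays where it is left, about 1.5 N.
- viewer: Light viewer: fixed white base, x -85 to +130 mm, 340 mm wide, 30 mm high, grey light panel hinged on it. Origin on the bench under the hinge line at mid width; x towards the handle, which is on the robot's side; y along the hinge to the robot's right; z up. Hinge axis along y at x 0, z 30 mm. Scale sectors (72 mm radius) at both ends, tick every 10 degrees, broad green mark at 40, read against the red stripe on the panel edge.
- panel_foot (a point): Point on the panel's white lit face, middle of its lower edge, against the ledge. Turns with the panel: x up the face (133 mm to the upper edge), y along the ledge (face reaches 155 mm either way), z out of the face. The blue ledge along this edge stands 8.5 mm proud of the face. 4 mm along x, 15.5 mm along z from the hinge axis. Panel 15.5 mm thick.
- panel_bar (a point): Centre of the blue handle bar beyond the panel's upper edge: round, 14 mm diameter, along y, free length 130 mm between its two arms, bar axis 43 mm beyond the panel's edge. It lies 180 mm along x and 8 mm along z from the hinge axis (panel axes; axes turn with the panel); 38 mm above the bench when folded, free below.
- dimmer_knob (a point): Centre of the black brightness knob on the base's front apron, the side away from the robot: 16 mm (x) by 24 mm (y) by 20 mm high, on top of the base, so its top is 51 mm above the bench. Axes as the viewer's. Bright end marked with a large yellow dot (at +y), dim end with a small grey dot.
- tray_floor (a point): Middle of the inner floor (4 mm above the bench) of the fixed blue accessory tray, outside 160 (x) by 130 (y) mm, 28 mm high, walls 4 mm. Axes along the tray's sides, z up.
- loupe_center (a point): Centre of the black and grey square stand loupe, 46 x 46 mm, 48 mm high, 90 g, standing upright on the folded panel at the start (z is its height axis).
- highlighter_center (a point): Centre of the flat-sided yellow highlighter with black cap, 100 mm (x) by 24 mm (y) by 16 mm (z), 30 g, lying on the folded panel at the start.
- reagent: Bystander: amber reagent bottle with blue cap, 54 mm diameter, 120 mm high, standing on the bench. Origin at its underside.
- timer: Bystander: white bench timer, 65 x 75 x 22 mm, lying on the bench. Origin at its underside.
- jar: Bystander: clear specimen jar with red cap, 60 mm diameter, 70 mm high. Origin at its underside.
- cassette1_center (a point): Centre of gel cassette 1 (may be absent): flat grey-blue plastic slab 100 mm (x) by 50 mm (y) by 12 mm (z), 70 g, with a window of blue bands and an orange strip across its wells end (+x end). Lies flat on the bench at the start.
- cassette1_wells (a point): Point inside cassette 1 under its orange wells strip, 42 mm from the centre along +x; same axes.
- cassette2_center (a point): Centre of gel cassette 2 (may be absent): flat grey-blue plastic slab 100 mm (x) by 50 mm (y) by 12 mm (z), 70 g, with a window of blue bands and an orange strip across its wells end (+x end). Lies flat on the bench at the start.
- cassette2_wells (a point): Point inside cassette 2 under its orange wells strip, 42 mm from the centre along +x; same axes.
- cassette3_center (a point): Centre of gel cassette 3 (may be absent): flat grey-blue plastic slab 100 mm (x) by 50 mm (y) by 12 mm (z), 70 g, with a window of blue bands and an orange strip across its wells end (+x end). Lies flat on the bench at the start.
- cassette3_wells (a point): Point inside cassette 3 under its orange wells strip, 42 mm from the centre along +x; same axes.
- cassette4_center (a point): Centre of gel cassette 4 (may be absent): flat grey-blue plastic slab 100 mm (x) by 50 mm (y) by 12 mm (z), 70 g, with a window of blue bands and an orange strip across its wells end (+x end). Lies flat on the bench at the start.
- cassette4_wells (a point): Point inside cassette 4 under its orange wells strip, 42 mm from the centre along +x; same axes.

How it is judged:
By the outcome, as a careful person would: the job done as asked, in the order asked, and still so for the second after the job is handed in, with the robot touching nothing.
Of cassette1, cassette2, cassette3, cassette4 only 3 to 4 are there at a start; the rules pass over those that are not, and their reading is None.
At some moment in a run one of loupe, highlighter, cassette1, cassette2, cassette3, cassette4 may be knocked a few centimetres aside while the robot is not near it.
Once in a run the grip may slacken for a moment while it holds something.
It also fails if it takes over 210 s, if anything falls off the work surface, if the arm or the gripper's body presses on something with over 40 N, if the wrist force passes 120 N, or if a joint passes its speed limit or range.

## Working session

There is one attempt and no reset: what is moved stays moved. The work goes in short steps, each a Python script; the robot and the scene stay as the last script left them, time stands still between calls to the robot, and variables do not carry over. Pictures are saved under pics/ and viewed, about 12 in all and at most 16, crops included, and the job is handed in when it is done.

```bash
ls; mkdir -p pics; cat > h.py <<'E'
import numpy as np, cv2
from workcell import manip
from scipy.spatial.transform import Rotation as R
def shot(n,save=None):
    p=manip.get_image(n)
    if save: cv2.imwrite('pics/'+save,cv2.cvtColor(p['image'],cv2.COLOR_RGB2BGR))
    return p
def cloud(p):
    K=np.array([[p['fx'],0,p['cx']],[0,p['fy'],p['cy']],[0,0,1.]])
    u,v=np.meshgrid(np.arange(640.),np.arange(480.))
    pts=np.stack([u,v],-1).reshape(-1,1,2)
    n=cv2.undistortPoints(pts,K,np.array([p['k1'],0,0,0.])).reshape(480,640,2)
    z=p['range_z']
    c=np.dstack([n[...,0]*z,n[...,1]*z,z])
    Rm=cv2.Rodrigues(np.array(p['rvec'],float))[0]
    w=(c-np.array(p['tvec'],float).reshape(3))@Rm
    w[z<=0]=np.nan
    return w
def proj(p,X):
    K=np.array([[p['fx'],0,p['cx']],[0,p['fy'],p['cy']],[0,0,1.]])
    return cv2.projectPoints(np.array(X,float).reshape(-1,1,3),np.array(p['rvec'],float),np.array(p['tvec'],float),K,np.array([p['k1'],0,0,0.]))[0].reshape(-1,2)
def find(p,label,w=None,n=6,mc=.3):
    w=cloud(p) if w is None else w
    out=[]
    for d in manip.cut_out(p,label)[:n]:
        if d['conf']<mc: continue
        q=w[d['mask']]; q=q[~np.isnan(q[:,0])]
        if len(q)<15: continue
        ztop=np.percentile(q[:,2],90)
        t=q[q[:,2]>ztop-.006]
        (cx,cy),(a,b),ang=cv2.minAreaRect((t[:,:2]*1000).astype(np.float32))
        if a<b: a,b=b,a; ang+=90
        out.append(dict(conf=d['conf'],pt=d['point'],c=(cx/1e3,cy/1e3),ztop=ztop,L=a,W=b,yaw=ang%180,mask=d['mask'],n=len(q)))
    return out
def show(o): print(' conf %.2f px %s c %.3f %.3f ztop %.3f L %.0f W %.0f yaw %.1f n %d'%(o['conf'],np.round(o['pt']),*o['c'],o['ztop'],o['L'],o['W'],o['yaw'],o['n']))
E
python3 - <<'E'
from h import *
print(manip.grip_point_offset, manip.observe())
for n in ('top','scene'):
    p=shot(n,n+'0.png'); w=cloud(p)
    Rm=cv2.Rodrigues(np.array(p['rvec'],float))[0]; print(n,'cam at',-Rm.T@np.array(p['tvec']),'fwd',Rm[2])
    for l in ['viewer','panel_bar','panel_foot','dimmer_knob','tray_floor','loupe_center','highlighter_center','reagent','timer','jar','cassette1_center','cassette1_wells']:
        print(l)
        for o in find(p,l,w): show(o)
E
```

```text
pics
0.0187 {'time': 0.0, 'qpos': array([ 5.16059829e+01,  1.04013671e+01,  9.21320905e+01,  1.80488842e-03,
        7.75658348e+01, -1.18195419e+01]), 'joint_vel': array([ 0.13040935, -0.03828369, -0.01688216, -0.04491302, -0.0712434 ,
        0.00914689]), 'tau': array([-1.03530485e-03, -4.33851850e+01, -3.41849506e+01,  7.01916497e-02,
        3.86450335e-02, -1.07043377e-04]), 'tcp_pos': array([0.25683301, 0.51380293, 0.20821167]), 'eef_rot': array([ 167.16388872,   89.90069202, -129.41097662]), 'contact_force': array([-0.1057564 , -0.0795134 , -0.57352971]), 'torque': array([-0.02125856, -0.01765932,  0.03375528]), 'grip_width': 0.08820385247703305}
top cam at [ 0.31070745 -0.06615352  1.15947404] fwd [ 0.21958524  0.00203252 -0.9755912 ]
viewer
 conf 0.59 px [287. 220.] c 0.553 0.013 ztop 0.048 L 345 W 255 yaw 83.1 n 13323
panel_bar
 conf 0.95 px [290. 240.] c 0.529 0.006 ztop 0.048 L 318 W 189 yaw 94.8 n 7859
panel_foot
 conf 0.72 px [292. 237.] c 0.529 0.007 ztop 0.048 L 319 W 190 yaw 94.9 n 8348
dimmer_knob
 conf 0.63 px [451. 228.] c 0.585 -0.371 ztop 0.015 L 101 W 51 yaw 1
[... 2206 characters left out ...]
123
highlighter_center
 conf 0.73 px [304. 242.] c 0.554 -0.074 ztop 0.063 L 99 W 27 yaw 16.2 n 575
reagent
 conf 0.85 px [257. 372.] c 0.722 -0.295 ztop 0.119 L 26 W 23 yaw 133.1 n 1156
timer
 conf 0.90 px [221. 220.] c 0.359 -0.169 ztop 0.024 L 75 W 66 yaw 108.3 n 935
 conf 0.51 px [418. 136.] c 0.424 0.371 ztop 0.025 L 166 W 136 yaw 173.7 n 3055
jar
 conf 0.90 px [358. 155.] c 0.397 0.190 ztop 0.070 L 52 W 48 yaw 140.1 n 724
cassette1_center
 conf 0.72 px [418. 138.] c 0.424 0.371 ztop 0.025 L 166 W 136 yaw 173.7 n 3034
 conf 0.64 px [472. 191.] c 0.629 0.359 ztop 0.014 L 102 W 52 yaw 169.7 n 829
cassette1_wells
 conf 0.95 px [475. 190.] c 0.629 0.359 ztop 0.014 L 101 W 52 yaw 169.4 n 778
```

View pics/top0.png

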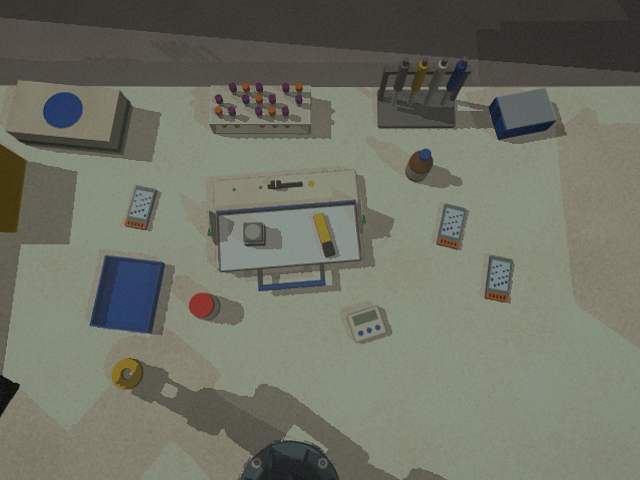

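View pics/scene0.png

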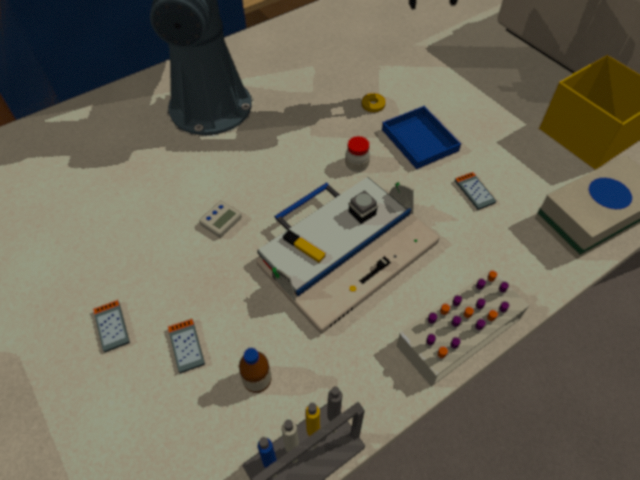

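The pictures show three cassettes: top-view pixels (452,226), (499,278) and (141,207), all with their wells towards the robot. The tray is at (127,293), the loupe at (255,233), the highlighter at (324,235), and the knob at (285,184) with the yellow dot to its right. Next I'll fix the viewer frame and test reach.

```bash
cat >> h.py <<'E'
def ori(d,jaw):
    x=np.array(d,float); x/=np.linalg.norm(x)
    z=np.array(jaw,float); z-=x*(z@x); z/=np.linalg.norm(z)
    return R.from_matrix(np.column_stack([x,np.cross(z,x),z])).as_euler('xyz',degrees=True)
def pick_ori(pos,d,jaw):
    """of the two equivalent grasps take the reachable one with smaller joint motion"""
    q0=np.array(manip.observe()['qpos']); best=None
    for s in (1,-1):
        o=ori(d,s*np.array(jaw,float)); q=manip.inverse_kinematics(list(pos),list(o))
        if q is None: continue
        c=np.abs(np.array(q)-q0).max()
        if best is None or c<best[0]: best=(c,o,q)
    return best
E
python3 - <<'E'
from h import *
for n in ('top','scene'):
    p=shot(n); w=cloud(p)
    m=np.zeros((480,640),bool)
    d=manip.cut_out(p,'viewer')[0]; print(d['conf'])
    m=cv2.dilate(d['mask'].astype(np.uint8),np.ones((9,9)))>0
    for l in ('panel_bar',): m|=manip.cut_out(p,l)[0]['mask']
    q=w[m]; q=q[(q[:,2]>.02)]
    # face yaw from rect of face points
    f=q[(q[:,2]>.042)&(q[:,2]<.058)]
    for yaw in (184.3,184.9,185.5):
        a=np.radians(yaw); ex=np.array([np.cos(a),np.sin(a)]); ey=np.array([-np.sin(a),np.cos(a)])
        X=(q[:,:2]-[.55,.01])@ex; Y=(q[:,:2]-[.55,.01])@ey
        face=(q[:,2]>.043)&(q[:,2]<.050)&(X<.07)
        led=(q[:,2]>.051)&(q[:,2]<.057)
        bar=(X>.09)
        ap=(q[:,2]<.034)&(q[:,2]>.025)&(X<-.05)
        print(n,yaw,'X',np.percentile(X,[.2,1,99,99.8]).round(4),'Y',np.percentile(Y,[.2,1,99,99.8]).round(4),
         'faceX',np.percentile(X[face],[1,99]).round(4),'faceY',np.percentile(Y[face],[1,99]).round(4),'bar X',np.median(X[bar]).round(4),
         'slope bar',np.polyfit(Y[bar&(np.abs(Y)<.05)],X[bar&(np.abs(Y)<.05)],1).round(4) if bar.sum()>50 else None,
         'apronX',np.percentile(X[ap],[1,99]).round(4),
         'faceZ',np.median(q[face,2]).round(4))
# reach tests, hinge guess
h=np.array([.613,.013,.03]);a=np.radians(184.9);ex=np.array([np.cos(a),np.sin(a),0]);ey=np.array([-np.sin(a),np.cos(a),0]);ez=np.array([0,0,1.])
for tilt in (0,20,40):
    t=np.radians(tilt); px=ex*np.cos(t)+ez*np.sin(t); pz=-ex*np.sin(t)+ez*np.cos(t)
    for y in (-.1,0,.1):
        for up in (0,.06):
            pos=h+px*.054+pz*(.0155+.002+up)+ey*y
            r=pick_ori(pos,-pz,ey); print('place',tilt,y,up,None if r is None else np.round(r[2],0))
    pos=h+px*.18+pz*(.008-.01); r=pick_ori(pos,-pz,px); print('bar',tilt,None if r is None else np.round(r[2],0))
E
```

```text
0.97
top 184.3 X [-0.1554 -0.1525  0.1116  0.1148] Y [-0.168  -0.1651  0.1676  0.1709] faceX [-0.0713  0.064 ] faceY [-0.1544  0.1573] bar X 0.1084 slope bar [-0.01    0.1092] apronX [-0.1544 -0.0762] faceZ 0.0455
top 184.9 X [-0.1548 -0.1525  0.1115  0.1149] Y [-0.1675 -0.1646  0.168   0.1711] faceX [-0.071   0.0641] faceY [-0.1545  0.1573] bar X 0.1084 slope bar [0.0037 0.1092] apronX [-0.1541 -0.0772] faceZ 0.0455
top 185.5 X [-0.1554 -0.1524  0.1116  0.1148] Y [-0.1673 -0.1642  0.1684  0.1719] faceX [-0.0704  0.0644] faceY [-0.1543  0.1574] bar X 0.1085 slope bar [0.011  0.1091] apronX [-0.1544 -0.0782] faceZ 0.0455
0.74
scene 184.3 X [-0.1563 -0.1548  0.108   0.113 ] Y [-0.1676 -0.1657  0.1709  0.1727] faceX [-0.0737  0.0637] faceY [-0.1561  0.1595] bar X 0.1058 slope bar [-0.0114  0.1071] apronX [-0.1551 -0.07  ] faceZ 0.0454
scene 184.9 X [-0.1557 -0.1546  0.1079  0.1132] Y [-0.1671 -0.1652  0.1714  0.1728] faceX [-0.0731  0.0637] faceY [-0.156   0.1595] bar X 0.1057 slope bar [-0.0003  0.1071] apronX [-0.1546 -0.0704] faceZ 0.0454
scene 185.5 X [-0.1561 -0.1545  0.108   0.113
[... 707 characters left out ...]
71.]
place 20 0.1 0.06 [-16.  34.  74.  -7.  91.  70.]
bar 20 [-11.  18. 100.  -6.  81. -14.]
place 40 -0.1 0 [  1.  51.  59.  -3. 110. -94.]
place 40 -0.1 0.06 [  1.  53.  50.  -3. 118. -94.]
place 40 0 0 [  -6.   50.   59.   -8.  110. -101.]
place 40 0 0.06 [  -6.   53.   50.   -8.  117. -102.]
place 40 0.1 0 [-13.  52.  57. -12. 110.  72.]
place 40 0.1 0.06 [-12.  54.  47. -12. 117.  71.]
bar 40 [ -8.  33.  79.  -9. 107. -13.]<stdin>:30: UserWarning: Gimbal lock detected. Setting third angle to zero since it is not possible to uniquely determine all angles.
<stdin>:31: UserWarning: Gimbal lock detected. Setting third angle to zero since it is not possible to uniquely determine all angles.
```

```bash
cat >> h.py <<'E'
import warnings; warnings.filterwarnings('ignore')
A=np.radians(184.8); EX=np.array([np.cos(A),np.sin(A),0]); EY=np.array([-np.sin(A),np.cos(A),0]); EZ=np.array([0,0,1.])
H=np.array([.55,.01,.03])-.0725*EX+.002*EY   # hinge mid
def yawv(d): return np.array([np.cos(np.radians(d)),np.sin(np.radians(d)),0])
def st(msg):
    o=manip.observe(); print(msg,'t %.1f grip %.4f tcp %s F %s'%(o['time'],o['grip_width'],np.round(o['tcp_pos'],3),np.round(o['contact_force'],1)),flush=True)
    return o
def grab(pos,jaw,open_,f,hover=.1,d=(0,0,-1)):
    pos=np.array(pos,float); d=np.array(d,float); up=pos-hover*d
    o=pick_ori(up,d,jaw)[1]
    manip.move_pose(list(up),list(o)); manip.set_gripper(open_)
    hit=manip.move_linear(list(pos),feed=.12,contact_N=12)
    manip.set_gripper(0,f); manip.sleep(.2); st('gripped hit=%s'%hit)
    manip.move_linear(list(pos+[0,0,hover]),feed=.15); return st('lifted')['grip_width']
E
cat > clear.py <<'E'
from h import *
p=shot('top'); w=cloud(p)
tr=np.array([.424,.3705,0]); tx=yawv(173.6); ty=yawv(263.6)
def put(pos,jaw,open_):
    pos=np.array(pos); up=pos+[0,0,.13]
    o=pick_ori(up,(0,0,-1),jaw)[1]
    manip.move_pose(list(up),list(o)); g=st('over tray')['grip_width']
    hit=manip.move_linear(list(pos),feed=.12,contact_N=8); st('down hit=%s'%hit)
    manip.set_gripper(open_); manip.sleep(.2); manip.move_linear(list(up),feed=.2)
L=[o for o in find(p,'loupe_center',w) if o['ztop']>.08][0]; show(L)
g=grab([*L['c'],.060],yawv(L['yaw']%90 if L['yaw']%90<45 else L['yaw']%90-90),.07,25)
if g>.03: put(tr+.045*tx+.030*ty+[0,0,.060-.0455+.006],tx,.066)
p=shot('top'); w=cloud(p)
h=[o for o in find(p,'highlighter_center',w) if 85<o['L']<115 and o['W']<35][0]; show(h)
zb=h['ztop']-.017
g=grab([*h['c'],zb+.004],yawv(h['yaw']+90),.05,20)
if g>.015: put(tr-.02*tx-.022*ty+[0,0,.004+.004+.002],ty,.034)
manip.move_linear(list(np.array(manip.observe()['tcp_pos'])+[0,0,.1]),feed=.2)
shot('top','top1.png'); st('end')
E
python3 clear.py
```

```text
conf 0.94 px [256. 233.] c 0.552 0.083 ztop 0.095 L 43 W 42 yaw 1.8 n 518
gripped hit=False t 5.8 grip 0.0417 tcp [0.552 0.083 0.06 ] F [-1.9  0.7  3.8]
lifted t 6.6 grip 0.0415 tcp [0.551 0.083 0.159] F [-0.1  0.5 -0.7]
over tray t 7.8 grip 0.0409 tcp [0.377 0.345 0.15 ] F [-0.4  1.  -1. ]
down hit=False t 9.0 grip 0.0415 tcp [0.377 0.346 0.021] F [ 0.   0.2 -0.4]
 conf 0.56 px [323. 234.] c 0.553 -0.073 ztop 0.063 L 99 W 23 yaw 16.3 n 432
gripped hit=False t 14.8 grip 0.0008 tcp [ 0.553 -0.073  0.05 ] F [-0.3 -0.2  0.4]
lifted t 15.6 grip 0.0007 tcp [ 0.552 -0.072  0.15 ] F [-0.5 -0.6 -0.2]
end t 16.3 grip 0.0004 tcp [ 0.551 -0.072  0.247] F [ 0.1  0.4 -0.7]
```

View pics/top1.png

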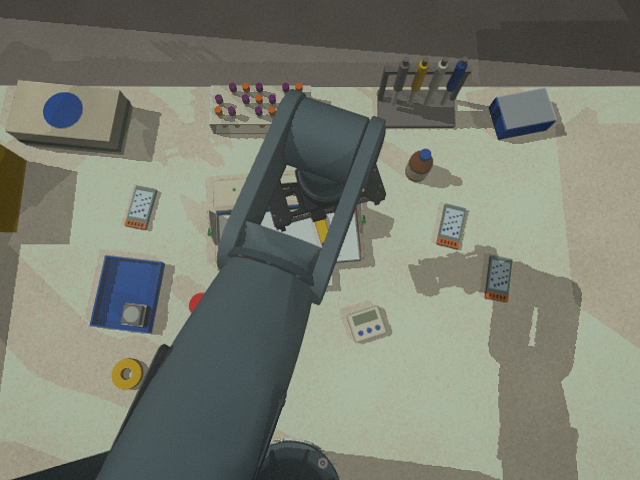

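The loupe is in the tray at (134,314). The highlighter is still on the panel near (322,230), so the fingers closed on nothing. I'll look again with the arm out of the way.

```bash
python3 - <<'E'
from h import *
p=shot('scene','scene1.png'); w=cloud(p)
for o in find(p,'highlighter_center',w,mc=.1): show(o)
o=manip.observe(); manip.move_pose([.424,.37,.25],list(pick_ori([.424,.37,.25],(0,0,-1),yawv(263.6))[1]))
p=shot('top'); w=cloud(p)
for o in find(p,'highlighter_center',w,mc=.1): show(o)
cv2.imwrite('pics/crop2.png',cv2.resize(cv2.cvtColor(p['image'][150:310,190:400],cv2.COLOR_RGB2BGR),None,fx=3,fy=3))
E
```

```text
conf 0.80 px [304. 244.] c 0.553 -0.074 ztop 0.063 L 100 W 26 yaw 16.1 n 567
 conf 0.60 px [322. 235.] c 0.553 -0.073 ztop 0.063 L 99 W 24 yaw 16.7 n 506
```

View pics/crop2.png

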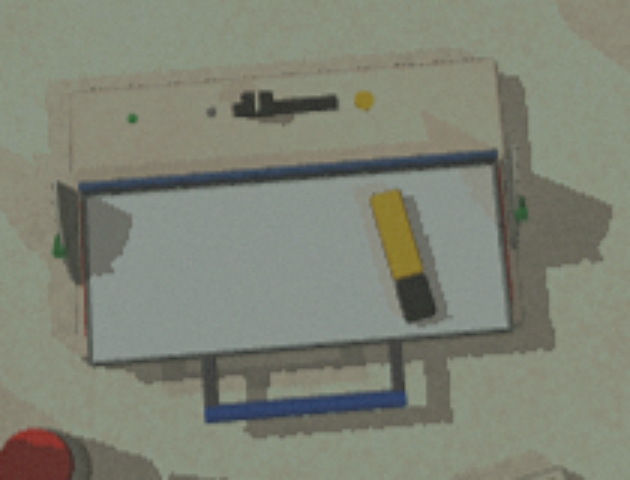

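```bash
python3 - <<'E'
from h import *
c=[.553,-.073]; j=yawv(106.4)
up=[*c,.12]; o=pick_ori(up,(0,0,-1),j)[1]
manip.move_pose(up,list(o)); manip.set_gripper(.06)
M=R.from_euler('xyz',manip.observe()['eef_rot'],degrees=True).as_matrix(); print(M.round(3)); print('jaw',j.round(3))
print(manip.move_linear([*c,.0472],feed=.1,contact_N=10)); st('down')
p=shot('scene'); a=p['image'][160:300,230:400]
manip.set_gripper(.03,20); st('30'); manip.set_gripper(0,20); st('closed')
p=shot('scene'); b=p['image'][160:300,230:400]
cv2.imwrite('pics/cl.png',cv2.cvtColor(cv2.resize(np.hstack([a,b]),None,fx=2.3,fy=2.3),cv2.COLOR_RGB2BGR))
E
```

```text
[[-0.     0.959  0.282]
 [ 0.     0.282 -0.959]
 [-1.    -0.    -0.   ]]
jaw [-0.282  0.959  0.   ]
False
down t 21.8 grip 0.0601 tcp [ 0.554 -0.073  0.048] F [0.  0.2 0.1]
30 t 22.4 grip 0.0301 tcp [ 0.553 -0.073  0.047] F [-0.6  0.4 -0.2]
closed t 23.0 grip 0.0003 tcp [ 0.553 -0.073  0.047] F [-1.1 -0.1  0.2]
```

View pics/cl.png

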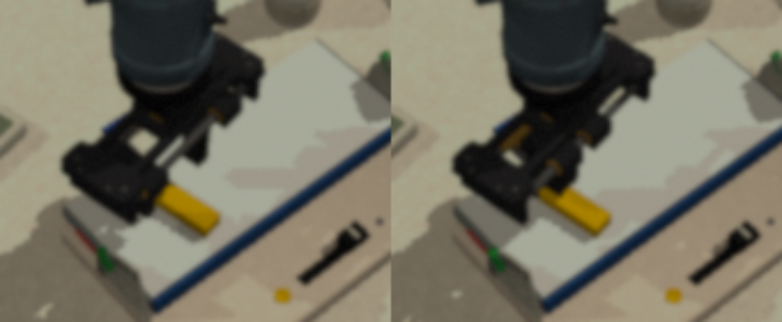

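```bash
python3 - <<'E'
from h import *
c=[.553,-.073]
p=shot('scene'); show(find(p,'highlighter_center',mc=.1)[0])
manip.move_linear([*c,.09],feed=.15); st('up')
p=shot('scene'); w=cloud(p); show(find(p,'highlighter_center',w,mc=.1)[0])
# lowest robot points near tcp in depth
t=w.reshape(-1,3); t=t[(np.hypot(t[:,0]-c[0],t[:,1]-c[1])<.07)&(t[:,2]>.068)]; print('lowest finger pts',np.percentile(t[:,2],[0,1,3,10]).round(3))
print(manip.move_linear([*c,.048],feed=.03,contact_N=4)); st('probe closed on highlighter')
manip.move_linear([*c,.09],feed=.15)
c2=[.553,.02]; manip.move_linear([*c2,.09],feed=.2)
print(manip.move_linear([*c2,.040],feed=.03,contact_N=4)); st('probe panel')
manip.move_linear([*c2,.1],feed=.2)
E
```

```text
conf 0.73 px [313. 250.] c 0.569 -0.069 ztop 0.063 L 68 W 25 yaw 16.7 n 322
up t 23.6 grip 0.0004 tcp [ 0.553 -0.073  0.09 ] F [-0.2  0.2  0.6]
 conf 0.88 px [311. 245.] c 0.559 -0.098 ztop 0.063 L 93 W 91 yaw 4.3 n 543
lowest finger pts [0.116 0.15  0.199 0.224]
False
probe closed on highlighter t 25.2 grip 0.0007 tcp [ 0.553 -0.073  0.048] F [0.3 0.3 0.7]
False
probe panel t 28.1 grip 0.0005 tcp [0.553 0.02  0.04 ] F [ 0.7  0.5 -0.2]
```

```bash
python3 - <<'E'
from h import *
c2=[.553,.02]
for op in (0,.03,.06):
    manip.set_gripper(op,20)
    print(op,manip.move_linear([*c2,.05],feed=.2),manip.move_linear([*c2,.018],feed=.02,contact_N=4)); st('probe panel')
    manip.move_linear([*c2,.09],feed=.2)
E
```

```text
0 False False
probe panel t 30.9 grip 0.0005 tcp [0.553 0.02  0.018] F [-0.3  0.  -0.5]
0.03 False False
probe panel t 34.1 grip 0.0301 tcp [0.553 0.02  0.018] F [ 0.2 -0.6  0.2]
0.06 False False
probe panel t 37.4 grip 0.0599 tcp [0.553 0.02  0.018] F [ 0.9 -0.7 -0.4]
```

```bash
python3 - <<'E'
from h import *
p=shot('scene'); im=p['image'].copy(); w=cloud(p)
o=st('now'); M=R.from_euler('xyz',o['eef_rot'],degrees=True).as_matrix()
t=np.array(o['tcp_pos'])
for X,c in ((t,(255,0,0)),(t-.0187*M[:,0],(0,255,0)),(t+.03*M[:,2],(255,0,255)),(t-.03*M[:,2],(255,0,255))):
    u=proj(p,X)[0]; cv2.circle(im,tuple(int(round(v)) for v in u),2,c,-1); print(u.round())
cv2.imwrite('pics/tip.png',cv2.cvtColor(cv2.resize(im[100:300,220:480],None,fx=3,fy=3,interpolation=cv2.INTER_NEAREST),cv2.COLOR_RGB2BGR))
q=w[100:300,220:480].reshape(-1,3); q=q[(np.hypot(q[:,0]-t[0],q[:,1]-t[1])<.06)&(q[:,2]>.056)]; print(np.sort(q[:,2])[:20].round(3))
E
```

```text
now t 37.9 grip 0.0597 tcp [0.552 0.02  0.089] F [ 0.1  0.2 -0.2]
[340. 214.]
[340. 209.]
[331. 224.]
[348. 206.]
[0.117 0.118 0.118 0.119 0.119 0.119 0.12  0.121 0.121 0.121 0.122 0.122
 0.122 0.122 0.122 0.122 0.122 0.123 0.123 0.123]
```

View pics/tip.png

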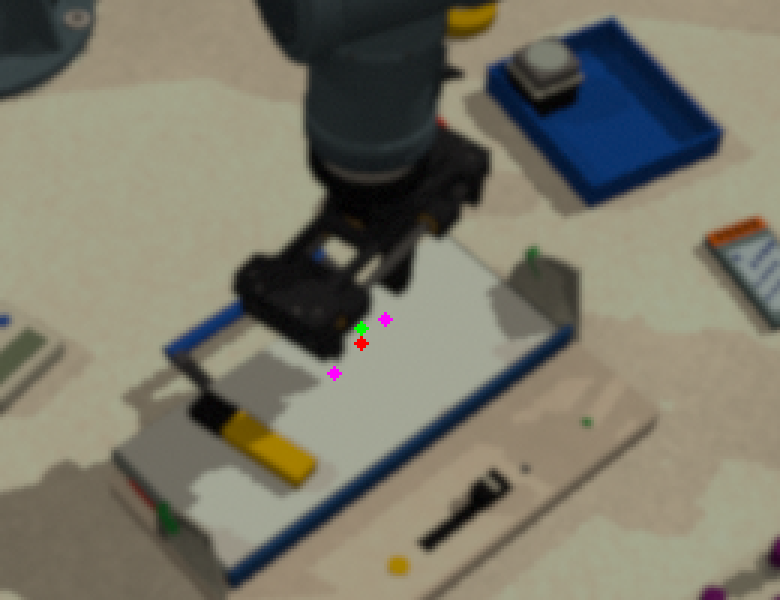

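The picture shows the real fingertips about 28 mm above the reported TCP (red dot at (362,343) in the crop). I'll calibrate that by touch, once with the tool vertical and once tilted.

```bash
python3 - <<'E'
from h import *
manip.set_gripper(0,20)
c=np.array([.553,.02,0])
manip.move_linear(list(c+[0,0,.03]),feed=.15)
print(manip.move_linear(list(c+[0,0,0.002]),feed=.02,contact_N=4)); o=st('vertical touch; offset z=%.4f'%0)
print('offset',.0455-o['tcp_pos'][2])
manip.move_linear(list(c+[0,0,.1]),feed=.2)
# tilted: tool dir 40deg
t=np.radians(40); d=EX*np.sin(t)-EZ*np.cos(t)
up=c+[0,0,.1]; r=pick_ori(up,d,EY); manip.move_pose(list(up),list(r[1]))
p=shot('scene'); im=p['image'].copy(); w=cloud(p); tc=np.array(manip.observe()['tcp_pos'])
for X,cc in ((tc,(255,0,0)),(tc-.028*d,(0,255,0)),(tc+[0,0,.028],(255,0,255))):
    u=proj(p,X)[0]; cv2.circle(im,tuple(int(round(v)) for v in u),2,cc,-1)
cv2.imwrite('pics/tip2.png',cv2.cvtColor(cv2.resize(im[100:300,220:480],None,fx=3,fy=3,interpolation=cv2.INTER_NEAREST),cv2.COLOR_RGB2BGR))
manip.move_linear(list(c+[0,0,.05]),feed=.15)
print(manip.move_linear(list(c+[0,0,0.002]),feed=.02,contact_N=4)); o=st('tilted touch')
manip.move_linear(list(c+[0,0,.12]),feed=.2)
E
```

```text
True
vertical touch; offset z=0.0000 t 40.2 grip 0.0002 tcp [0.553 0.02  0.016] F [-1.6  0.3  5. ]
offset 0.029190311888791405
True
tilted touch t 43.3 grip 0.0003 tcp [0.553 0.02  0.029] F [ 1.1 -0.1  4.9]
```

View pics/tip2.png

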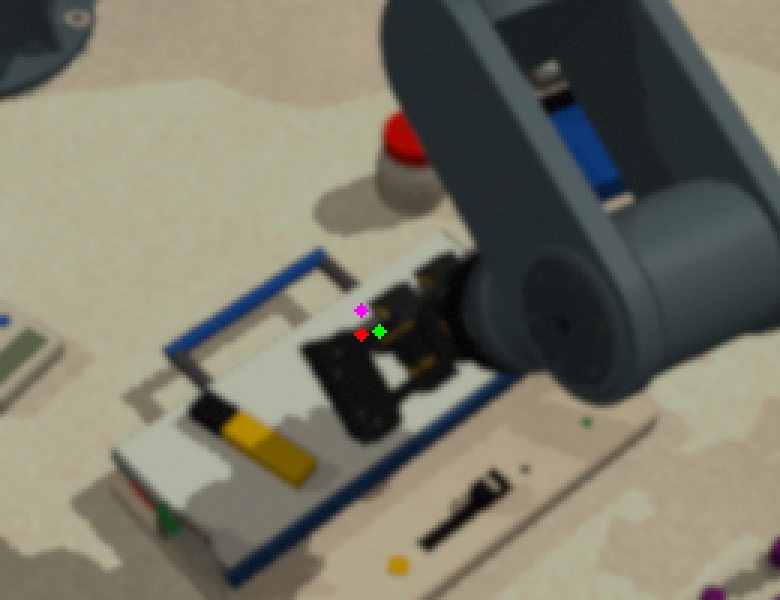

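The tilted touch fits a pure tool-length error: the real tips end about 29 mm short of the reported TCP. From here I command by tip.

```bash
cat >> h.py <<'E'
OFF=.0287
def lin(tip,d,**k): return manip.move_linear(list(np.array(tip,float)+OFF*np.array(d,float)),**k)
def go(tip,d,jaw):
    pos=np.array(tip,float)+OFF*np.array(d,float); manip.move_pose(list(pos),list(pick_ori(pos,d,jaw)[1]))
D=np.array([0,0,-1.])
def grab(tip,jaw,open_,f,hover=.1,go_first=True):
    tip=np.array(tip,float); up=tip+[0,0,hover]
    go(up,D,jaw); manip.set_gripper(open_)
    hit=lin(tip,D,feed=.14,contact_N=12)
    manip.set_gripper(0,f); st('gripped hit=%s'%hit)
    lin(up,D,feed=.18); return st('lifted')['grip_width']
E
cat > hl.py <<'E'
from h import *
go([.5,.25,.25],D,yawv(90))
p=shot('top'); w=cloud(p)
h=[o for o in find(p,'highlighter_center',w) if 85<o['L']<115 and o['W']<35][0]; show(h)
tr=np.array([.424,.3705,0]); tx=yawv(173.6); ty=yawv(263.6)
g=grab([*h['c'],.0455+.003],yawv(h['yaw']+90),.05,20)
if g>.015:
    pos=tr-.02*tx-.022*ty+[0,0,.004+.003+.002]; go(pos+[0,0,.1],D,ty); st('over')
    print(lin(pos,D,feed=.15,contact_N=8)); manip.set_gripper(.036); lin(pos+[0,0,.12],D,feed=.2)
p=shot('scene','scene2.png'); w=cloud(p)
for l in ('highlighter_center','loupe_center'): show(find(p,l,w,mc=.1)[0])
st('end')
E
python3 hl.py
```

```text
conf 0.57 px [323. 238.] c 0.552 -0.073 ztop 0.064 L 97 W 23 yaw 16.5 n 420
gripped hit=False t 48.6 grip 0.0239 tcp [ 0.552 -0.073  0.02 ] F [-0.6  0.1  4. ]
lifted t 49.3 grip 0.0236 tcp [ 0.551 -0.073  0.119] F [ 0.1 -0.1 -0.8]
over t 51.0 grip 0.0238 tcp [0.447 0.389 0.08 ] F [-0.1 -0.8 -0.1]
True
 conf 0.66 px [432. 136.] c 0.450 0.386 ztop 0.021 L 107 W 27 yaw 173.0 n 366
 conf 0.57 px [403. 125.] c 0.376 0.344 ztop 0.053 L 45 W 43 yaw 168.9 n 491
end t 53.0 grip 0.0359 tcp [0.445 0.389 0.098] F [ 0.3  0.7 -1. ]
```

```bash
cat >> h.py <<'E'
def pf(deg):
    t=np.radians(deg); return EX*np.cos(t)+EZ*np.sin(t), -EX*np.sin(t)+EZ*np.cos(t)
def angle(p,w=None):
    """panel angle from plane fit of the lit face"""
    w=cloud(p) if w is None else w
    q=w.reshape(-1,3)-H; a=q@EX; b=q@EY; c=q[:,2]
    r=np.hypot(a,c); th=np.degrees(np.arctan2(c,a))
    k=(np.abs(b)<.14)&(r>.03)&(r<.13)&(th>10)&(th<75)
    a,c=a[k],c[k]
    g0=None
    for g in np.arange(5,65,.25):   # offset of face from the hinge is 15.5 mm
        t=np.radians(g); n=(np.abs(-a*np.sin(t)+c*np.cos(t)-.0155)<.003).sum()
        if g0 is None or n>g0[0]: g0=(n,g)
    t=np.radians(g0[1]); e=-a*np.sin(t)+c*np.cos(t)-.0155; s=np.abs(e)<.006
    sl,ic=np.polyfit((a*np.cos(t)+c*np.sin(t))[s],e[s],1)
    return g0[1]+np.degrees(np.arctan(sl)),g0[0]
E
cat > raise.py <<'E'
from h import *
import sys
px,pz=pf(0); tip0=H+.18*px+(.008-.013)*pz
go(tip0+[0,0,.1],D,px); manip.set_gripper(.034)
print('hit',lin(tip0,D,feed=.1,contact_N=12)); 
manip.set_gripper(0,45); st('grip')
M=R.from_euler('xyz',manip.observe()['eef_rot'],degrees=True).as_matrix(); s=np.sign(M[:,2]@px)
for g in range(4,45,4):
    g=min(g,40.2)
    px,pz=pf(g); tip=H+.18*px+(.008-.013)*pz
    manip.move_linear(list(tip-OFF*pz),rot=list(ori(-pz,s*px)),feed=.05)
    o=manip.observe()
    if g%8==0 or g>40: st('g %.1f'%g)
    if o['grip_width']<.011: print('lost'); break
for n in ('top','scene'): print(n,angle(shot(n,'r_%s.png'%n)))
E
python3 raise.py
```

```text
hit False
grip t 56.3 grip 0.0121 tcp [ 0.441 -0.001 -0.004] F [-8.2 -2.7  8.9]
g 8.0 t 57.1 grip 0.0126 tcp [ 0.438 -0.001  0.021] F [-4.7 -4.8 -1.3]
g 16.0 t 57.9 grip 0.0129 tcp [ 0.439 -0.001  0.046] F [-6.1 -3.  -2.7]
g 24.0 t 58.8 grip 0.0126 tcp [ 0.442 -0.001  0.071] F [-7.6 -2.5 -4. ]
g 32.0 t 59.6 grip 0.0127 tcp [ 0.45  -0.     0.096] F [-9.1 -3.5 -3.4]
g 40.0 t 60.4 grip 0.0128 tcp [0.461 0.001 0.119] F [-11.  -4.  -2.]
g 40.2 t 60.6 grip 0.0126 tcp [0.461 0.001 0.119] F [-13.1  -2.9  -3.2]
top (np.float64(39.591304949341826), np.int64(1348))
scene (np.float64(39.45229870183416), np.int64(4084))
```

```bash
python3 - <<'E'
from h import *
px,pz=pf(40.8); M=R.from_euler('xyz',manip.observe()['eef_rot'],degrees=True).as_matrix(); s=np.sign(M[:,2]@px)
tip=H+.18*px+(.008-.013)*pz
manip.move_linear(list(tip-OFF*pz),rot=list(ori(-pz,s*px)),feed=.03); st('g')
manip.set_gripper(.034); manip.sleep(.3)
lin(tip+.09*pz,-pz,feed=.1); 
print(manip.observe()['time']); go([.45,.22,.33],D,yawv(90))
for n in ('top','scene'):
    p=shot(n,'s_%s.png'%n); w=cloud(p); print(n,angle(p,w))
    seen=[]
    for l in ('cassette1_center','cassette2_wells','dimmer_knob','highlighter_center'):
        for o in find(p,l,w,n=8,mc=.1):
            if 80<o['L']<112 and 40<o['W']<62 and not any(np.hypot(o['c'][0]-c[0],o['c'][1]-c[1])<.03 for c in seen): seen.append(o['c']); show(o)
E
```

```text
g t 61.0 grip 0.0126 tcp [0.462 0.001 0.121] F [-13.3  -2.7  -3.8]
62.8417
top (np.float64(40.107522591260256), np.int64(3468))
 conf 0.74 px [466. 240.] c 0.556 -0.407 ztop 0.015 L 101 W 53 yaw 165.5 n 1002
 conf 0.66 px [497. 279.] c 0.462 -0.473 ztop 0.015 L 103 W 51 yaw 169.3 n 996
scene (np.float64(40.06843562333115), np.int64(5226))
 conf 0.73 px [470. 191.] c 0.629 0.359 ztop 0.014 L 103 W 53 yaw 168.9 n 839
 conf 0.61 px [108. 324.] c 0.462 -0.473 ztop 0.015 L 102 W 52 yaw 169.3 n 1374
```

View pics/s_scene.png

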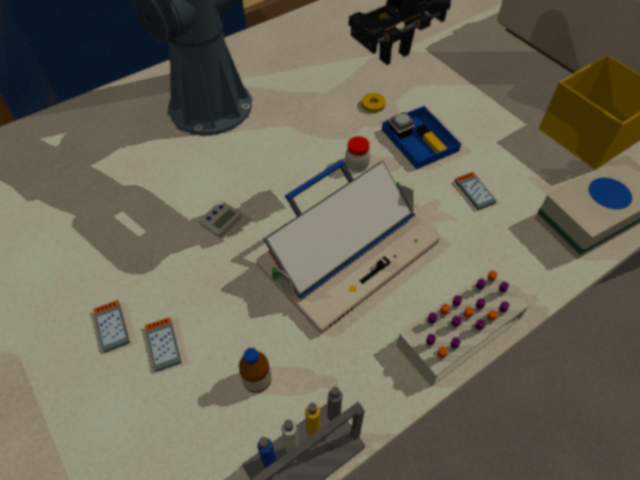

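The scene shows the panel at 40° with both accessories in the tray (398,125 and 432,140). The near-right cassette has been knocked to (163,343). Next I place the cassettes.

```bash
cat > place.py <<'E'
from h import *
px,pz=pf(40.1); FOOT=H+.004*px+.0155*pz
def cass(p,near,w=None):
    w=cloud(p) if w is None else w; best=None
    for l in ('cassette1_center','cassette2_wells','cassette3_center','dimmer_knob','cassette4_wells'):
        for o in find(p,l,w,n=8,mc=.1):
            if 85<o['L']<112 and 42<o['W']<60 and np.hypot(o['c'][0]-near[0],o['c'][1]-near[1])<.1:
                if abs(o['c'][1]-near[1])<.06: return o
def place(near,y,cam):
    p=shot(cam); o=cass(p,near); show(o)
    wells=yawv(o['yaw']) ; wells=wells if wells[0]<0 else -wells   # seen: wells ends face the robot
    jaw=np.cross(EZ,wells); tip=np.array([*o['c'],.003]); dn=-pz
    tgt=lambda u,n: FOOT+u*px+y*EY+n*pz
    for s in (1,-1):
        po=ori(D,s*jaw); M=R.from_euler('xyz',po,degrees=True).as_matrix()
        sg=np.sign(M[:,1]@wells); qo=ori(dn,-sg*EY)
        ok=all(manip.inverse_kinematics(list(t+OFF*d),list(r)) is not None for t,d,r in
          ((tip,D,po),(tip+[0,0,.2],D,po),(tgt(.065,.12),dn,qo),(tgt(.05,.002),dn,qo)))
        c=np.abs(np.array(manip.inverse_kinematics(list(tip+[0,0,.1]+OFF*D),list(po)))-manip.observe()['qpos']).max() if ok else None
        print('sign',s,ok,c)
        if ok and abs(c)<175: break
    manip.move_pose(list(tip+[0,0,.1]+OFF*D),list(po)); manip.set_gripper(.066)
    print('hit',lin(tip,D,feed=.12,contact_N=10)); manip.set_gripper(0,25); st('grip')
    lin(tip+[0,0,.19],D,feed=.2)
    if st('lift')['grip_width']<.045: raise SystemExit('lost')
    manip.move_pose(list(tgt(.065,.12)+OFF*dn),list(qo))
    lin(tgt(.060,.008),dn,feed=.12)
    if st('near face')['grip_width']<.045: raise SystemExit('lost')
    print('ledge',lin(tgt(.042,.008),dn,feed=.03,contact_N=5)); e=st('')['tcp_pos']
    u=(np.array(e)-OFF*dn-FOOT)@px; print('u %.4f'%u)
    print('face',lin(tgt(u,.0005),dn,feed=.03,contact_N=5)); e=st(''); print('n %.4f'%((np.array(e['tcp_pos'])-OFF*dn-FOOT)@pz))
    manip.set_gripper(.068); manip.sleep(.2); lin(tgt(u,.12),dn,feed=.15)
    go([.45,.2,.36],D,yawv(90)); st('done')
E
python3 - <<'E'
from place import *
place((.629,.359),-.095,'scene')
for n in ('top','scene'):
    p=shot(n,'c1_%s.png'%n); print(angle(p))
E
```

```text
conf 0.68 px [472. 193.] c 0.630 0.360 ztop 0.014 L 102 W 52 yaw 169.2 n 839
sign 1 True 39.209860681880485
hit False
grip t 67.7 grip 0.0493 tcp [ 0.63   0.36  -0.025] F [-0.4  0.6  4.3]
lift t 68.8 grip 0.0497 tcp [0.628 0.359 0.162] F [-0.   0.3 -1.6]
near face t 70.9 grip 0.0500 tcp [0.563 0.105 0.068] F [ 0.7 -0.4  0.2]
ledge True
 t 71.3 grip 0.0499 tcp [0.57  0.105 0.06 ] F [-2.2 -0.6  2.9]
u 0.0500
face True
 t 71.6 grip 0.0496 tcp [0.567 0.105 0.057] F [ 0.8 -0.2  2.9]
n 0.0028
done t 74.3 grip 0.0678 tcp [0.45  0.2   0.331] F [ 0.2 -0.2 -0.5]
(np.float64(40.05765380581196), np.int64(3019))
(np.float64(39.8727541333169), np.int64(4532))
```

```bash
python3 -c "
import cv2,numpy as np
a=cv2.imread('pics/c1_scene.png')[120:340,220:480];b=cv2.imread('pics/c1_top.png')[140:320,180:400]
cv2.imwrite('pics/c1.png',np.hstack([cv2.resize(a,(400,340)),cv2.resize(b,(400,340))]))"
```

```text
(no output)
```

View pics/c1.png

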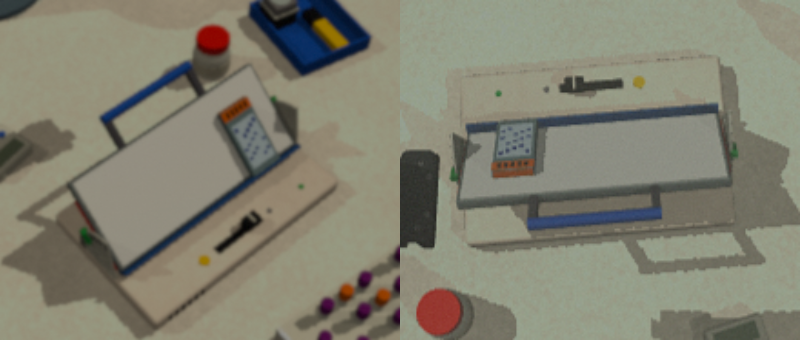

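The first cassette stands straight on the ledge with its orange end up, at (515,148) in the right half. Next the other two.

```bash
python3 - <<'E'
from place import *
place((.556,-.407),0.0,'top')
place((.462,-.473),.095,'top')
ims=[]
for n in ('top','scene'):
    p=shot(n,'c3_%s.png'%n); print(angle(p)); ims.append(p['image'])
a=cv2.resize(ims[1][120:340,220:480],(400,340)); b=cv2.resize(ims[0][140:320,180:400],(400,340))
cv2.imwrite('pics/c3.png',cv2.cvtColor(np.hstack([a,b]),cv2.COLOR_RGB2BGR))
E
```

```text
Traceback (most recent call last):
  File "place.py", line 10, in place
    p=shot(cam); o=cass(p,near); show(o)
                                 ~~~~^^^
  File "h.py", line 35, in show
    def show(o): print(' conf %.2f px %s c %.3f %.3f ztop %.3f L %.0f W %.0f yaw %.1f n %d'%(o['conf'],np.round(o['pt']),*o['c'],o['ztop'],o['L'],o['W'],o['yaw'],o['n']))
                                                                                             ~^^^^^^^^
TypeError: 'NoneType' object is not subscriptable
```

```bash
cat >> place.py <<'E'
def cass(p,near,w=None):
    """network masks first, else the slab-height blob nearest the expected place"""
    w=cloud(p); best=[]
    m=((w[...,2]>.008)&(w[...,2]<.02)).astype(np.uint8)
    n,lab=cv2.connectedComponents(m)
    for k in range(1,n):
        q=w[lab==k]
        if not 500<len(q)<2500: continue
        (cx,cy),(a,b),ang=cv2.minAreaRect((q[:,:2]*1000).astype(np.float32))
        if a<b: a,b=b,a; ang+=90
        if 85<a<115 and 42<b<65: best.append((np.hypot(cx/1e3-near[0],cy/1e3-near[1]),dict(conf=0,pt=[0,0],c=(cx/1e3,cy/1e3),ztop=q[:,2].max(),L=a,W=b,yaw=ang%180,n=len(q))))
    print('blobs',[(np.round(b[1]['c'],3)) for b in best])
    return min(best,key=lambda b:b[0])[1]
E
cat > two.py <<'E'
from place import *
import sys
place((.556,-.407),0.0,'top')
place((.462,-.473),.095,'top')
ims=[]
for n in ('top','scene'):
    p=shot(n,'c3_%s.png'%n); print(angle(p)); ims.append(p['image'])
a=cv2.resize(ims[1][120:340,220:480],(400,340)); b=cv2.resize(ims[0][140:320,180:400],(400,340))
cv2.imwrite('pics/c3.png',cv2.cvtColor(np.hstack([a,b]),cv2.COLOR_RGB2BGR))
E
python3 two.py
```

```text
blobs [array([ 0.556, -0.407]), array([ 0.461, -0.473])]
 conf 0.00 px [0 0] c 0.556 -0.407 ztop 0.019 L 102 W 52 yaw 165.6 n 922
sign 1 True 56.14691913474688
hit False
grip t 78.8 grip 0.0496 tcp [ 0.557 -0.407 -0.025] F [-0.7  0.7  4.4]
lift t 79.9 grip 0.0494 tcp [ 0.555 -0.406  0.162] F [ 0.2  0.3 -0.6]
near face t 82.6 grip 0.0494 tcp [0.571 0.009 0.068] F [-0.2 -0.3  0.2]
ledge True
 t 83.0 grip 0.0494 tcp [0.577 0.01  0.061] F [-2.4 -0.7  2.7]
u 0.0509
face True
 t 83.2 grip 0.0495 tcp [0.574 0.01  0.057] F [1.4 0.4 2.9]
n 0.0026
done t 86.2 grip 0.0681 tcp [0.45  0.2   0.331] F [-0.  -0.3 -0.2]
blobs [array([ 0.462, -0.473])]
 conf 0.00 px [0 0] c 0.462 -0.473 ztop 0.020 L 103 W 52 yaw 168.6 n 965
sign 1 True 66.01832489937262
hit False
grip t 90.4 grip 0.0496 tcp [ 0.462 -0.474 -0.025] F [-0.8  0.7  5.5]
lift t 91.5 grip 0.0498 tcp [ 0.461 -0.472  0.162] F [-0.8  0.  -0.7]
near face t 94.2 grip 0.0499 tcp [ 0.579 -0.085  0.068] F [-0.   0.  -0.5]
ledge True
 t 94.6 grip 0.0499 tcp [ 0.585 -0.084  0.061] F [-1.5  0.2  2.9]
u 0.0509
face True
 t 94.9 grip 0.0499 tcp [ 0.582 -0.085  0.057] F [3.2 1.  4.7]
n 0.0025
done t 98.0 grip 0.0679 tcp [0.451 0.2   0.331] F [-0.3  0.5 -0.4]
(np.float64(39.86884537705197), np.int64(2156))
(np.float64(39.47463290492214), np.int64(2955))
```

View pics/c3.png

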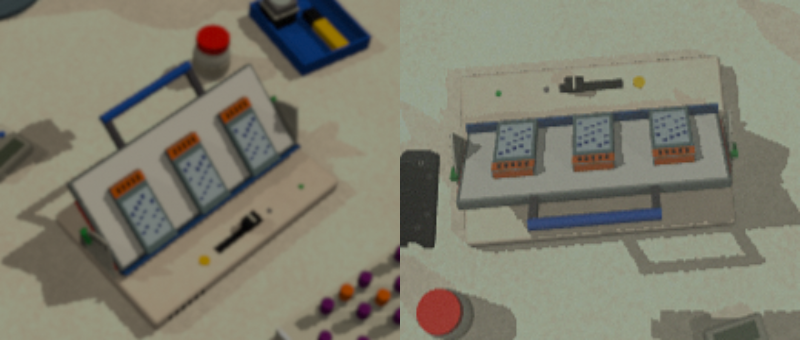

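All three stand on the ledge, wells end up, evenly spaced. Next the dimmer: grip the knob and slide it to +y.

```bash
cat > dim.py <<'E'
from h import *
def knob(p):
    w=cloud(p); q=w.reshape(-1,3); r=q-H; X=r@EX; Y=r@EY
    k=(q[:,2]>.042)&(q[:,2]<.06)&(X<-.035)&(X>-.08)&(np.abs(Y)<.15)
    return np.median(X[k]),(Y[k].min()+Y[k].max())/2,np.ptp(Y[k]),k.sum()
k0=knob(shot('scene')); print('knob',knob(shot('top')),k0)
K=H+k0[0]*EX+k0[1]*EY; K[2]=.037
go(K+[0,0,.12],D,EY); manip.set_gripper(.05)
print('hit',lin(K,D,feed=.1,contact_N=8)); manip.set_gripper(0,10); st('grip')
print('end',lin(K+.06*EY,D,feed=.04,contact_N=8)); o=st('slid')
e=np.array(o['tcp_pos'])-OFF*D; print('moved',(e-K)@EY)
manip.set_gripper(.05); lin(e+[0,0,.12],D,feed=.15)
go([.42,.22,.36],D,yawv(90))
ims=[]
for n in ('top','scene'):
    p=shot(n,'d_%s.png'%n); print(n,angle(p),knob(p)); ims.append(p)
a=cv2.resize(ims[1]['image'][120:340,220:480],(400,340)); b=cv2.resize(ims[0]['image'][140:320,180:400],(400,340))
cv2.imwrite('pics/d.png',cv2.cvtColor(np.hstack([a,b]),cv2.COLOR_RGB2BGR))
for l in ('reagent','timer','jar','loupe_center','highlighter_center'):
    r=find(ims[1],l,mc=.1); print(l); [show(o) for o in r[:1]]
px,pz=pf(40); w=cloud(ims[1]).reshape(-1,3)-(H+.004*px+.0155*pz)
u,v,n=w@px,w@EY,w@pz
for y in (-.095,0,.095):
    k=(np.abs(v-y)<.045)&(n>.008)&(n<.018)&(u>.012)&(u<.13)
    print('cassette at',y,cv2.minAreaRect(np.column_stack([u[k],v[k]]).astype(np.float32)*1000),'n fit (u,v slopes)',np.linalg.lstsq(np.column_stack([u[k],v[k],np.ones(k.sum())]),n[k],rcond=None)[0].round(3))
st('end')
E
python3 dim.py
```

```text
knob (np.float64(-0.05448551965785518), np.float64(-0.021206396732909926), np.float64(0.02379236201900136), np.int64(82)) (np.float64(-0.05587267279099577), np.float64(-0.020319365373013286), np.float64(0.024303852509982696), np.int64(100))
hit False
grip t 101.8 grip 0.0239 tcp [0.677 0.039 0.009] F [-0.5  0.2  2. ]
end True
slid t 102.9 grip 0.0243 tcp [ 0.68  -0.005  0.009] F [-0.7  4.3  5.3]
moved 0.04448336995460531
top (np.float64(39.90525704629546), np.int64(2151)) (np.float64(-0.05437266659505805), np.float64(0.024648842784546744), np.float64(0.023561037449676317), np.int64(77))
scene (np.float64(39.56573900115922), np.int64(2946)) (np.float64(-0.056229275212260524), np.float64(0.025289807257488073), np.float64(0.024672696199455356), np.int64(107))
reagent
 conf 0.77 px [254. 371.] c 0.721 -0.295 ztop 0.119 L 25 W 24 yaw 123.3 n 1134
timer
 conf 0.87 px [221. 218.] c 0.359 -0.170 ztop 0.024 L 77 W 65 yaw 108.7 n 956
jar
 conf 0.71 px [359. 155.] c 0.396 0.191 ztop 0.070 L 53 W 52 yaw 142.5 n 777
loupe_center
highlighter_center
 conf 0.74 px [312. 254.] c 0.570 -0.086 ztop 0.112 L 51 W 28 yaw 93.9 n 1299
cassette at -0.095 ((57.301918029785156, -93.39614868164062), (52.332542419433594, 90.35482025146484), 89.9000244140625) n fit (u,v slopes) [-0.006  0.002  0.011]
cassette at 0 ((57.19391632080078, 1.0956249237060547), (51.6407356262207, 90.59782409667969), 89.297607421875) n fit (u,v slopes) [0.001 0.002 0.01 ]
cassette at 0.095 ((57.6275520324707, 95.43636322021484), (51.51643753051758, 91.00894927978516), 89.8927993774414) n fit (u,v slopes) [-0.003  0.002  0.011]
end t 106.2 grip 0.0498 tcp [0.42  0.22  0.331] F [-0.6 -1.4  0.1]
```

View pics/d.png

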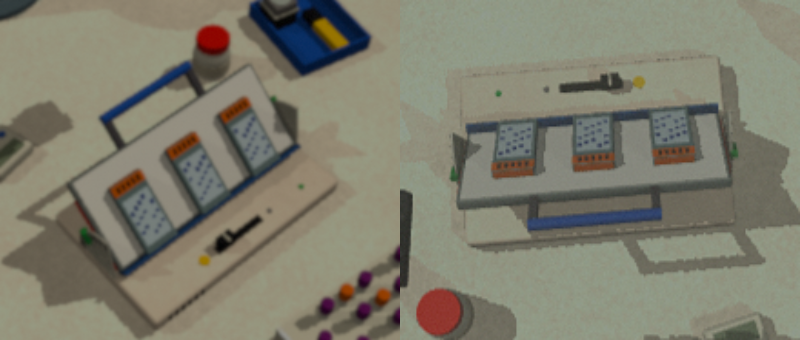

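The knob stands at the yellow-dot end (y = +25 mm, about 45 mm from its start). I'll push once more, harder, to be sure it is at the stop, then hand in.

```bash
python3 - <<'E'
from h import *
K=H-.0555*EX+.0245*EY; K[2]=.037
go(K+[0,0,.12],D,EY); manip.set_gripper(.05)
print('hit',lin(K,D,feed=.1,contact_N=8)); manip.set_gripper(0,15); a=st('grip')
e0=np.array(a['tcp_pos'])
print('end',lin(K+.03*EY,D,feed=.03,contact_N=14)); o=st('slid'); e=np.array(o['tcp_pos'])
print('moved mm',(e-e0)@EY*1e3)
manip.set_gripper(.05); lin(e-OFF*D+[0,0,.12],D,feed=.15); go([.42,.22,.36],D,yawv(90))
p=shot('top'); q=cloud(p).reshape(-1,3); r=q-H; X=r@EX; Y=r@EY
k=(q[:,2]>.042)&(q[:,2]<.06)&(X<-.035)&(X>-.08)&(np.abs(Y)<.15); print('knob y',(Y[k].min()+Y[k].max())/2)
for n in ('top','scene'): print(angle(shot(n,'f_%s.png'%n)))
manip.sleep(.5); st('end'); 
E
```

```text
hit False
grip t 109.8 grip 0.0239 tcp [ 0.68  -0.005  0.009] F [-0.9  0.8  2.2]
end True
slid t 110.1 grip 0.0236 tcp [ 0.68  -0.005  0.009] F [-0.4  0.9  3. ]
moved mm -0.1335499077708912
knob y 0.024748131283415655
(np.float64(39.79626149523994), np.int64(2167))
(np.float64(39.6121084398758), np.int64(2933))
end t 113.8 grip 0.0500 tcp [0.42  0.22  0.331] F [-0.2 -1.1  0.6]
```

View pics/f_scene.png

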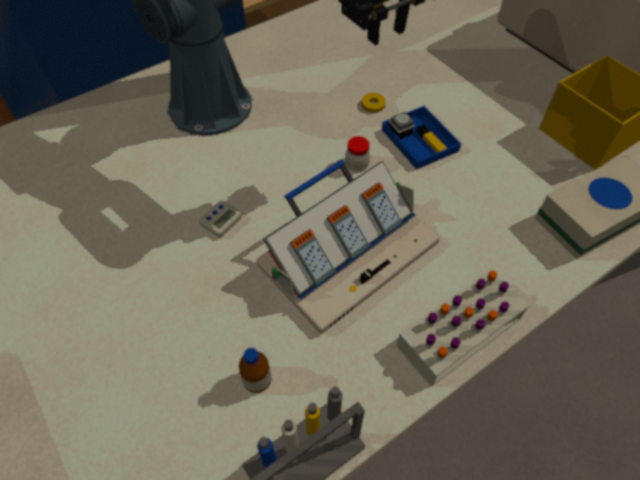

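The knob is at its stop. Everything is in place in the picture: cassettes at (312,258), (350,230) and (383,207), accessories in the tray, bystanders standing.

```bash
python3 -c "
from workcell import manip
print(manip.sign_off())"
```

```text
the job is handed in; nothing more can be done
None
```

The job is done and handed in at about 114 s of the 210 s allowed.

- **Clearing:** the loupe and highlighter are in the blue tray. The first highlighter grasps closed on nothing. I found by touch that the fingertips end about 29 mm short of the reported TCP, and corrected for that from then on.
- **Panel:** it was raised by the bar and stays by itself. It read 40.1° from both cameras right after release. My last readings were 39.8° from the top camera and 39.6° from the scene camera. I think the cassettes on the face bias that fit, but I did not confirm it.
- **Cassettes:** there were three. All stand on the ledge, wells end up and flat against the face, at about -95, 0 and +95 mm along it. The depth fit shows each straight to within 1° with no overlap. One had been knocked a few centimetres aside before I picked it, so I located it again first.
- **Dimmer:** the knob is at the yellow-dot end, 25 mm to the +y side. A second push with a 14 N limit moved it no further.
- **Bystanders:** the bottle, timer and jar measured within 2 mm of where they started.
- **Failed checks:** the networks missed a cassette once, so I located the last two by depth alone. In the last network check they did not report the loupe at all, and they put the highlighter on the panel. The final picture shows both in the tray.

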